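Move a slide carrier from drying rack to slide reader with a plate lifter

TASK

Pick up the orange-handled steel lifter, slide its blade under the blue slide carrier on the aluminium drying rack, lift the carrier clear and carry it level to the black stage of the slide reader, setting it down gently, centred to about a centimetre and square on the two stage rails. Then draw the blade out and stand the lifter upright, flat on the bench, and let go. Never touch the carrier with the gripper or arm, never let it drop, and leave the kit box, the hand scanner and the reagent jar alone.

Things in the scene. Friction and masses are not known exactly. Their poses are not given: they have to be found in the camera images.
- carrier: Flat rectangular blue slide carrier with four glass slides shown on its top: 90 (its x) by 120 (its y) by 6 mm, slides up to 1.5 mm higher, about 0.1 kg. Origin: centre of its underside; z up. It rests on the two rails of the rack, its x nearly along the rack's x, underside 22 mm above the bench.
- lifter: Loose steel lifter (spatula), 0.24 kg, standing on its flat blade. Origin: on the blade's underside below the handle; x points along the blade to its free tip, z up. Blade 3 mm thick, 54 mm wide, from x = -35 to +120 mm. Steel neck 14 mm square up to z = 45 mm, then an orange handle 24 by 24 mm from z = 45 to 105 mm. Well balanced with the carrier's centre at x = 75 mm.
- lifter_grip (a point): Middle of the lifter's orange handle, on its axis, 80 mm above the blade's underside; axes as the lifter.
- lifter_tip (a point): Middle of the free end edge of the lifter's blade, 120 mm ahead of the handle's axis.
- rack: Fixed aluminium drying rack. Origin on the bench below the middle of the carrier's place; x points into it (the way the blade goes in; open front at -x), z up. Two rails along x, 20 mm wide, centred at y = -50 and +50 mm, from x = -48 mm, tops at z = 22 mm; between them an 80 mm channel over bare bench.
- rack_top (a point): Centre of the carrier's place on the rack, level with the rail tops, 22 mm above the bench; axes as the rack. Behind the carrier, stops on the rails stand 10 mm above them from x = 52 mm, and a crossbar spans the channel at x = 60 to 68 mm, 24 to 32 mm above the bench.
- reader: Fixed low slide reader. Origin on the bench below the middle of its stage; x points from the stage into the machine (the way the blade goes in), z up. Stage: black plate, x = -55 to 65 mm, 140 mm wide, 14 mm thick, with two grey rails along x. Behind it the white machine: x = 75 to 215 mm, 180 mm wide, 65 mm high.
- reader_stage (a point): Where the middle of the carrier's underside belongs: stage centre at rail top, 34 mm above the bench; axes as the reader. Rails 20 mm wide, centred at y = -50 and +50 mm, x = -48 to 48 mm; between them a channel 80 mm wide, 20 mm deep, open to the front (-x). Yellow marks on the rails: the carrier's front and back edges.
- kit_box: Bystander: white and light blue carton, 120 by 160 by 70 mm high; origin at the centre of its underside.
- scanner: Bystander: grey hand scanner lying down, 163 mm long (x), up to 68 mm wide, 45 mm high; origin at its underside.
- reagent: Bystander: small closed jar, 44 mm in diameter, 75 mm high; origin at the centre of its underside.

How it is judged:
On the way, in this order (a step that is already met when the one before it is completed fails the run):
1. the carrier is lifted clear of the rack on the lifter (underside more than 34 mm above the bench) (contact force between lifter and carrier above 0.2 N and contact force between carrier and rack below 0.05 N and height (world z) of carrier above 0.034 m and contact force between carrier and reader below 0.05 N), for 0.2 s.
2. the carrier rests on the reader's stage rails, centred and square, off the lifter (horizontal distance between carrier and reader_stage below 0.015 m and angle between the x axis of carrier and the x axis of reader, either way round below 0.17 rad and z of carrier in the frame of reader_stage between -0.003 and 0.004 m and angle between carrier's own z axis and vertical below 0.06 rad and contact force between carrier and reader above 0.2 N and contact force between lifter and carrier below 0.05 N), for 0.2 s.
At the end, for the whole second after the job is handed in: Carrier at rest on the stage rails, centre within 15 mm of the stage centre, square within 0.17 rad, level within 0.06 rad, not touching the lifter; lifter standing still on the bench itself, out of the reader (underside within 6 mm of the bench, upright within 0.08 rad) (all of step 2 and linear speed of each of carrier, lifter below 0.02 m/s and height (world z) of lifter between -0.004 and 0.006 m and angle between lifter's own z axis and vertical below 0.08 rad).
It fails at once if the gripper or arm touches the carrier (contact force between any of the fingers, the arm and carrier above 0.3 N).
It fails at once if the carrier is tilted more than 0.35 rad (angle between carrier's own z axis and vertical above 0.35 rad).
It fails at once if the carrier is dropped (falls freely by more than about 10 mm) (contact force between anything else and carrier below 0.02 N and linear speed of carrier above 0.45 m/s).
It fails at once if the kit box, scanner or reagent jar is moved more than 20 mm (distance of any of kit_box, scanner, reagent from where it was at the start of the episode above 0.02 m).
It also fails if it takes over 64 s, if anything falls off the work surface, if the arm or the gripper's body presses on something with over 40 N, if the wrist force passes 120 N, or if a joint passes its speed limit or range.

ROBOT

A 7-joint arm with a two-finger parallel gripper is mounted at the origin on the work surface. World frame = base frame: x ahead of the robot, y to its left, z up, the work surface at z = 0. Lengths are in m, angles in rad, forces in N, time in s.
With the tool pointing down it reaches from about 0.425 to 0.925 m from the base axis. Payload 6.8 kg.
Tool frame: the origin (TCP) lies at the very end of the fingers, on their centre line; the grasp point (between the pads) lies 19 mm behind it; z points along the fingers, y is the line along which they close (so a half turn about z gives the same grasp; the last joint's range is limited). The gripper opens to 85 mm and grips with 20 to 120 N. Pads are 22 mm wide; open, the fingers measure 114 mm over their backs; the gripper's body (76 mm by 85 mm) begins 54 mm behind the grasp point. The pads swing forward as they close: fully open they stand 13 mm farther back than shut.
Start: joints at [1.182, 0.477, 0.022, 1.555, -0.011, 1.109, -0.083], TCP at [0.187, -0.649, 0.231] pointing down, gripper open.
Joint ranges: [-2.96, 2.96], [-0.34, 2.1], [-1.41, 1.46], [0.24, 2.44], [-1.37, 4.51], [0.17, 1.92], [-2.96, 2.96]. Speed limits (rad/s): [2.39, 2.39, 3.14, 3.14, 3.14, 3.14, 3.14].

INTERFACE

Orientations are given as a unit quaternion [w, x, y, z].
In Python, from station import bot gives the robot as it stands.
- The arm moves only by the tool jog_arm, never from a script. Its argument "motion" is a list of rows, each a list of 7 numbers: the turn, a rotation vector about the tool's x, y, z in rad, then the shift along the tool's x, y, z in mm, then the finger opening in mm, from 0 to 85.4. A call has 1 to 10 rows; each row is the pose to reach, as a shift and turn from the pose commanded when the call began, along the tool's axes at that moment; what a row does not reach only later rows make up. A row lasts 1/8 s, in which the tool goes at most 62.5 mm and 10.7 degrees, less where a joint would pass 70% of its speed; a pose out of reach is approached as far as the arm can. A call with a gripper value outside its range is refused whole. The fingers move at their own pace and stop on an object; "grip_force" is the grip in N (left out, the last holds). Time passes only in rows, so rows that repeat a pose let the fingers close. It gives the time, the measured TCP pose, the force, the opening and the grip force at its end, in the units of the state.
- bot.get_obs(): the state, without advancing time (a new reading comes with each control period).
- bot.read_camera(name): name is "side" or "top" or "wrist"; returns a dict with "pixels" (400x640x3 uint8, red, green, blue), "camera_matrix" (3x3 intrinsics, pixels), "T" (4x4, takes a point from camera to world coordinates); the wrist camera has in their place "tool_from_camera" (4x4, takes a point from camera to tool coordinates, whose origin is the TCP and whose axes are the flange's). Camera axes: x right, y down, z forward; pixel columns grow to the right and rows downward; lengths in m; the calibration is good to about 2 mm. A picture is of the moment at which its call begins: read the wrist's pose just before it. There is no depth.
- bot.hand_in(): hands the job in; it is judged then, once.
Trained networks look in a picture, given as the dict that the camera call returned (one of the last four; its "shot" number tells which), for a name from the list of things; names that differ only in an ending like _2 or _b are one class to them, and where a whole thing is asked for, a point or a joint stands for the part that bears it (a point fixed in the world has none). Each returns a list of dicts, best first, with "score" (0 to 1); they miss things now and then, are a little off and sometimes report something else, mostly with a low value. They report only what shows in the picture. A call takes as long as a camera call.
- bot.spot_in(thing, picture): "xy" ([column, row] in pixels, amid what is visible of it).
- bot.tip_of(thing, picture): "xy" ([column, row] in pixels: a listed point, or the origin of a listed thing).
The state is a dict: "t": time; "q": joint angles; "joint_vel": joint speeds; "joint_torque": joint torques, N m; "eef_pos": TCP position; "tool_rot": TCP orientation; "contact_force": force on the tool from outside, world axes, zero at the start; "torque": the same for the moment, N m; "gripper_width": opening from 0.0 (shut) to 1.0 (fully open); "grasp_force": force on a finger pad.
Only numpy, scipy, OpenCV 4.12 (cv2) and the standard library are available. Lean on these libraries where they do the work, as an engineer would, in place of code of your own. Each camera call takes 0.05 s, during which the arm holds its last target. There are 200 camera calls.

## Working session

There is one attempt and no reset: what is moved stays moved. The work goes in short steps, Python scripts to look and compute and a tool call to move; the robot and the scene stay as the last step left them, time stands still between calls to the robot, and variables do not carry over. Pictures are saved under pics/ and viewed, at most 13 in all, crops included, and the job is handed in when it is done.

Besides the shell and the picture viewer there is one more tool, called by a JSON object that holds its "method" and its "body", one argument or row to a line. jog_arm: Moves the arm, as the interface text tells. Its arguments: {"type":"object","properties":{"motion":{"type":"array"},"grip_force":{"type":"number"}},"required":["motion"]}

```bash
mkdir -p pics; ls; cat > h.py <<'E'
import numpy as np,cv2
from scipy.spatial.transform import Rotation as R
from station import bot
def ray(p,uv):
    d=np.linalg.inv(p['camera_matrix'])@[uv[0],uv[1],1.]
    return p['T'][:3,3],p['T'][:3,:3]@d
def onz(p,uv,z):
    o,d=ray(p,uv); return o+d*(z-o[2])/d[2]
def snap(n):
    o=bot.get_obs(); p=bot.read_camera(n)
    if 'T' not in p:
        q=o['tool_rot']; T=np.eye(4); T[:3,:3]=R.from_quat([q[1],q[2],q[3],q[0]]).as_matrix(); T[:3,3]=o['eef_pos']
        p['T']=T@np.array(p['tool_from_camera'])
    p['T']=np.array(p['T'])
    return p
def save(p,f): cv2.imwrite('pics/'+f,cv2.cvtColor(p['pixels'],cv2.COLOR_RGB2BGR))
E
cat > a.py <<'E'
from h import *
Z=dict(carrier=.022,lifter=0,lifter_grip=.08,lifter_tip=0.0015,rack=0,rack_top=.022,reader=0,reader_stage=.034,kit_box=0,scanner=0,reagent=0)
o=bot.get_obs();print(o['t'],o['eef_pos'],o['tool_rot'])
for c in ['top','side']:
    p=snap(c);save(p,c+'0.png');print(c,p['T'][:3,3].round(3))
    for n,z in Z.items():
        r=bot.tip_of(n,p)
        print(n,[(np.round(x['xy']),round(x['score'],2),onz(p,x['xy'],z)[:2].round(3)) for x in r[:2]])
E
python3 a.py
```

```text
pics
0.0 [ 0.18684571 -0.64800355  0.23032974] [-8.83252868e-04  9.90158062e-01  1.39950654e-01 -2.15502549e-04]
top [0.391 0.006 1.823]
carrier [(array([404., 199.]), 0.7, array([ 0.647, -0.25 ]))]
lifter [(array([332., 257.]), 0.61, array([0.438, 0.013]))]
lifter_grip [(array([328., 254.]), 0.6, array([0.447, 0.029]))]
lifter_tip [(array([329., 225.]), 0.82, array([0.555, 0.025]))]
rack [(array([400., 197.]), 0.74, array([ 0.659, -0.242]))]
rack_top [(array([406., 193.]), 0.49, array([ 0.67 , -0.259]))]
reader [(array([264., 210.]), 0.76, array([0.614, 0.264]))]
reader_stage [(array([263., 213.]), 0.55, array([0.601, 0.265]))]
kit_box [(array([192., 229.]), 0.9, array([0.548, 0.533]))]
scanner [(array([478., 225.]), 0.74, array([ 0.549, -0.527]))]
reagent [(array([333., 154.]), 0.7, array([0.823, 0.007]))]
side [ 0.342 -0.813  0.938]
carrier [(array([368., 281.]), 0.61, array([ 0.663, -0.233]))]
lifter [(array([264., 236.]), 0.64, array([0.441, 0.029]))]
lifter_grip [(array([262., 221.]), 0.66, array([0.44 , 0.013])), (array([383., 210.]), 0.46, array([ 0.782, -0.054]))]
lifter_tip [(array([306., 227.]), 0.86, array([0.57 , 0.021]))]
rack [(array([261., 220.]), 0.67, array([0.447, 0.097]))]
rack_top [(array([296., 175.]), 0.44, array([0.602, 0.243]))]
reader [(array([296., 176.]), 0.62, array([0.607, 0.266]))]
reader_stage [(array([299., 170.]), 0.96, array([0.614, 0.25 ]))]
kit_box [(array([260., 136.]), 0.84, array([0.541, 0.536])), (array([296., 174.]), 0.17, array([0.611, 0.276]))]
scanner []
reagent [(array([382., 211.]), 0.57, array([0.816, 0.011]))]
```

```bash
python3 - <<'E'
import cv2
a=cv2.imread('pics/top0.png')[110:310,150:520];cv2.imwrite('pics/c1.png',cv2.resize(a,(800,432),interpolation=cv2.INTER_CUBIC))
E
```

```text
(no output)
```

View pics/c1.png

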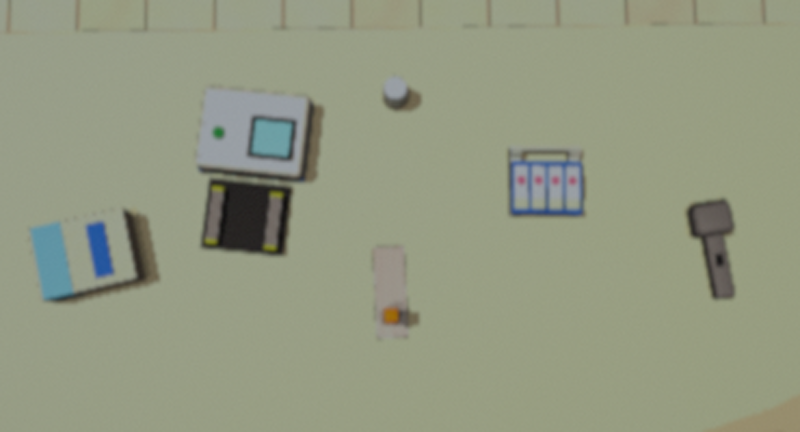

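View pics/side0.png

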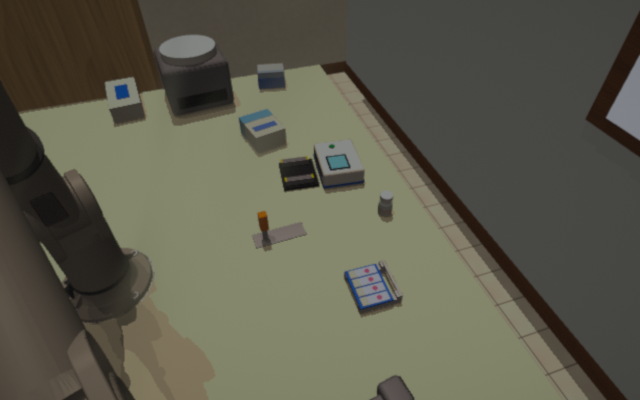

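Top view: lifter at centre with its tip towards +x, the rack with the carrier on its right, the reader upper left turned slightly clockwise. The path is open. I'll fly over the rack with the wrist camera.

```bash
cat >> h.py <<'E'
def go(xyz,yaw):
    """tool down, tool y at world yaw; prints rotvec, shift mm in current tool axes"""
    o=bot.get_obs(); q=o['tool_rot']; A=R.from_quat([q[1],q[2],q[3],q[0]])
    y=np.array([np.cos(yaw),np.sin(yaw),0]); z=np.array([0,0,-1.]); B=R.from_matrix(np.c_[np.cross(y,z),y,z])
    print('rot',(A.inv()*B).as_rotvec().round(4),'shift',(A.inv().apply(np.array(xyz)-o['eef_pos'])*1000).round(1))
E
python3 -c "
from h import *
go([.5,-.25,.30],0)
go([.30,-.47,.30],-.7)"
```

```text
rot [ 1.00e-04  0.00e+00 -1.29e+00] shift [ 411.1 -296.3  -68.7]
rot [ 1.0e-04 -0.0e+00 -5.9e-01] shift [ 158.  -140.3  -68.7]
```

{"method": "jog_arm", "body": {
  "motion": [
    [0, 0, -0.16, 50, -36, -20, 85],
    [0, 0, -0.32, 100, -72, -40, 85],
    [0, 0, -0.48, 150, -108, -60, 85],
    [0, 0, -0.64, 200, -145, -69, 85],
    [0, 0, -0.8, 250, -180, -69, 85],
    [0, 0, -0.96, 300, -216, -69, 85],
    [0, 0, -1.12, 350, -252, -69, 85],
    [0, 0, -1.29, 411, -296, -69, 85],
    [0, 0, -1.29, 411, -296, -69, 85],
    [0, 0, -1.29, 411, -296, -69, 85]
  ]
}}

```text
t: 2.45
eef_pos: [0.5003, -0.2496, 0.3003]
tool_rot: [-0.0, 0.707, 0.707, -0.0]
contact_force: [-0.2, -1.0, -0.3]
gripper_width: 0.995
grasp_force: 0.0
```

```bash
cat > b.py <<'E'
from h import *
import sys
Z=dict(carrier=.022,lifter=0,lifter_grip=.08,lifter_tip=0.0015,rack=0,rack_top=.022,reader=0,reader_stage=.034)
o=bot.get_obs();print(o['t'],o['eef_pos'].round(4),o['tool_rot'].round(4))
p=snap('wrist');save(p,sys.argv[1]);print(p['T'].round(3))
for n in sys.argv[2:]:
    print(n,[(np.round(x['xy']),round(x['score'],2),onz(p,x['xy'],Z[n])[:2].round(4)) for x in bot.tip_of(n,p)[:2]])
np.savez('pics/'+sys.argv[1]+'.npz',T=p['T'],K=p['camera_matrix'])
E
python3 b.py w1.png carrier rack rack_top
```

```text
2.45 [ 0.5003 -0.2496  0.3003] [-0.      0.7067  0.7075 -0.    ]
[[ 1.     0.002  0.001  0.5  ]
 [ 0.002 -0.949 -0.315 -0.169]
 [ 0.001  0.315 -0.949  0.443]
 [ 0.     0.     0.     1.   ]]
carrier [(array([425., 162.]), 0.84, array([ 0.6562, -0.2495]))]
rack []
rack_top []
```

View pics/w1.png

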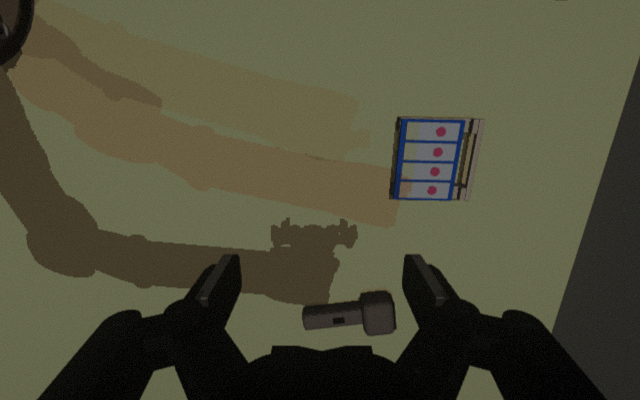

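The wrist view shows the carrier at pixels (403,119) to (459,200), with the crossbar just to its right at column 475. I'll fit its outline from the blue mask.

```bash
cat > c.py <<'E'
from h import *
im=cv2.imread('pics/w1.png');d=np.load('pics/w1.png.npz');p=dict(T=d['T'],camera_matrix=d['K'])
hsv=cv2.cvtColor(im,cv2.COLOR_BGR2HSV)
m=cv2.inRange(hsv,(100,110,50),(130,255,255)); m[:,:380]=0;m[:,490:]=0;m[:100]=0;m[220:]=0
pts=np.argwhere(m)[:,::-1]
W=np.array([onz(p,u,.028)[:2] for u in pts])
r=cv2.minAreaRect((W*1000).astype(np.float32));print(len(pts),r);print(cv2.boxPoints(r))
go([.47,.1,.34],0)
E
python3 c.py
```

```text
1229 ((656.906494140625, -246.17132568359375), (118.880615234375, 89.83819580078125), 88.93379211425781)
[[ 610.8891  -304.7655 ]
 [ 700.71173 -306.4372 ]
 [ 702.9239  -187.57715]
 [ 613.10126 -185.90546]]
rot [-0.0007  0.0008 -0.0041] shift [352.3 -30.1 -40.1]
```

{"method": "jog_arm", "body": {
  "motion": [
    [0, 0, 0, 60, 5, 0, 85],
    [0, 0, 0, 120, 10, 0, 85],
    [0, 0, 0, 180, 15, 0, 85],
    [0, 0, 0, 240, 20, 0, 85],
    [0, 0, 0, 300, 25, 0, 85],
    [0, 0, 0, 360, 30, 0, 85],
    [0, 0, 0, 420, 35, 0, 85],
    [0, 0, 0, 480, 45, 0, 85],
    [0, 0, 0, 520, 50, 0, 85],
    [0, 0, 0, 520, 50, 0, 85]
  ]
}}

```text
t: 3.9
eef_pos: [0.5496, 0.2722, 0.3]
tool_rot: [-0.001, 0.706, 0.708, 0.0]
contact_force: [-0.1, -0.4, 1.1]
gripper_width: 0.997
grasp_force: 0.0
```

```bash
sleep 1; python3 b.py w2.png reader reader_stage lifter lifter_grip lifter_tip
```

```text
3.9 [0.5496 0.2722 0.3   ] [-9.000e-04  7.060e-01  7.082e-01  3.000e-04]
[[ 1.     0.004  0.001  0.549]
 [ 0.004 -0.95  -0.314  0.353]
 [-0.     0.314 -0.95   0.443]
 [ 0.     0.     0.     1.   ]]
reader [(array([359., 166.]), 0.87, array([0.6092, 0.2634]))]
reader_stage [(array([364., 168.]), 0.69, array([0.6116, 0.2664]))]
lifter []
lifter_grip [(array([252., 325.]), 0.64, array([0.4416, 0.0241]))]
lifter_tip [(array([327., 296.]), 0.62, array([0.5613, 0.0203]))]
```

View pics/w2.png

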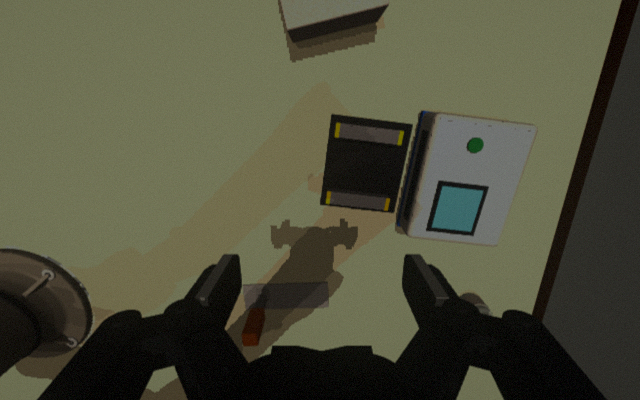

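Wrist view over the reader: black stage with yellow marks at about (338,130), (401,138), (328,199), (388,204), plus the lifter blade at (243–329, 283–307). I'll measure the marks.

```bash
cat > d.py <<'E'
from h import *
im=cv2.imread('pics/w2.png');d=np.load('pics/w2.png.npz');p=dict(T=d['T'],camera_matrix=d['K'])
hsv=cv2.cvtColor(im,cv2.COLOR_BGR2HSV)
m=cv2.inRange(hsv,(20,150,90),(35,255,255)); m[:,:310]=0;m[:,420:]=0;m[:105]=0;m[220:]=0
n,l,s,c=cv2.connectedComponentsWithStats(m)
for i in range(1,n):
    if s[i,4]>15: print(s[i],onz(p,c[i],.034)[:2].round(4))
go([.47,.03,.30],0)
E
python3 d.py
```

```text
[335 123   5  14  54] [0.5714 0.3214]
[397 131   7  14  53] [0.6609 0.311 ]
[326 191   5  13  44] [0.5598 0.2223]
[384 199   6  11  40] [0.6493 0.2114]
rot [ 0.0005  0.001  -0.003 ] shift [-237.9  -79.9    0.6]
```

{"method": "jog_arm", "body": {
  "motion": [
    [0, 0, 0, -60, -20, 0, 85],
    [0, 0, 0, -120, -40, 0, 85],
    [0, 0, 0, -180, -60, 0, 85],
    [0, 0, 0, -232, -75, 20, 85],
    [0, 0, 0, -232, -75, 40, 85],
    [0, 0, 0, -232, -75, 40, 85],
    [0, 0, 0, -232, -75, 40, 85]
  ]
}}

```text
t: 5.08
eef_pos: [0.4755, 0.0382, 0.2612]
tool_rot: [0.0, 0.707, 0.707, 0.001]
contact_force: [-0.5, 0.2, 0.0]
gripper_width: 0.996
grasp_force: 0.0
```

```bash
sleep 1; python3 b.py w3.png lifter lifter_grip lifter_tip
```

```text
5.075 [0.4755 0.0382 0.2612] [3.000e-04 7.069e-01 7.073e-01 6.000e-04]
[[ 1.     0.001  0.002  0.475]
 [ 0.001 -0.949 -0.315  0.119]
 [ 0.002  0.315 -0.949  0.404]
 [ 0.     0.     0.     1.   ]]
lifter [(array([298., 177.]), 0.89, array([0.4413, 0.0203]))]
lifter_grip [(array([292., 192.]), 0.57, array([0.4403, 0.0209]))]
lifter_tip [(array([379., 174.]), 0.58, array([0.5603, 0.0245]))]
```

View pics/w3.png

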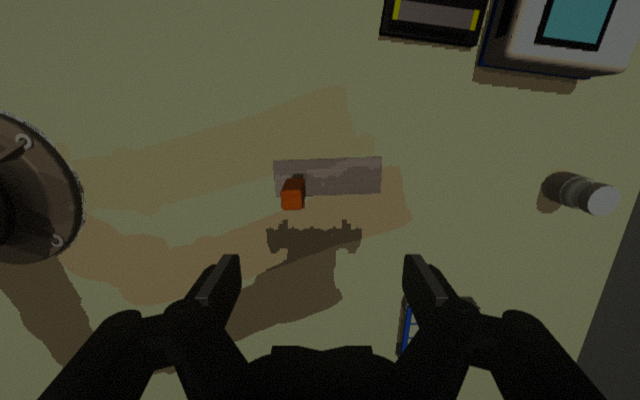

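The wrist view shows the blade from (274,160) to (381,193) and the handle top at (291,202). So the lifter is at (0.441, 0.0205), yaw about +0.033, and the reader centre is at (0.610, 0.267), yaw −0.118. Next is the grasp.

```bash
python3 -c "
from h import *
go([.441,.0208,.064],.033)"
```

```text
rot [ 0.0012 -0.0002 -0.0319] shift [-17.6 -34.7 196.9]
```

{"method": "jog_arm", "body": {
  "motion": [
    [0, 0, -0.032, -10, -20, 0, 85],
    [0, 0, -0.032, -17.5, -34.5, 50, 85],
    [0, 0, -0.032, -17.5, -34.5, 100, 85],
    [0, 0, -0.032, -17.5, -34.5, 140, 85],
    [0, 0, -0.032, -17.5, -34.5, 170, 85],
    [0, 0, -0.032, -17.5, -34.5, 190, 85],
    [0, 0, -0.032, -17.5, -34.5, 197, 85],
    [0, 0, -0.032, -17.5, -34.5, 197, 40],
    [0, 0, -0.032, -17.5, -34.5, 197, 30],
    [0, 0, -0.032, -17.5, -34.5, 197, 25]
  ],
  "grip_force": 30
}}

```text
t: 6.52
eef_pos: [0.4411, 0.0202, 0.0641]
tool_rot: [0.001, 0.696, 0.718, 0.001]
contact_force: [-1.5, 0.2, -0.6]
gripper_width: 0.37
grasp_force: 0.0
```

{"method": "jog_arm", "body": {
  "motion": [
    [0, 0, 0, 0, 0, 0, 10],
    [0, 0, 0, 0, 0, 0, 10],
    [0, 0, 0, 0, 0, 0, 10],
    [0, 0, 0, 0, 0, 0, 10],
    [0, 0, 0, 0, 0, 0, 10],
    [0, 0, 0, 0, 0, 0, 10]
  ],
  "grip_force": 90
}}

```text
t: 7.28
eef_pos: [0.4414, 0.0202, 0.064]
tool_rot: [0.001, 0.696, 0.718, 0.001]
contact_force: [1.2, -0.8, 6.3]
gripper_width: 0.268
grasp_force: 88.0
```

```bash
python3 -c "
from h import *
p=snap('side');save(p,'s1.png');cv2.imwrite('pics/s1c.png',cv2.resize(cv2.imread('pics/s1.png')[120:320,150:450],(800,533)))
o=bot.get_obs();print(o['eef_pos'],o['tool_rot'],o['gripper_width'],o['grasp_force'])"
```

```text
[0.4413646  0.02024381 0.06404229] [6.61736076e-04 6.95779139e-01 7.18255286e-01 5.43801271e-04] 0.27169282995332905 88.03722381591797
```

View pics/s1c.png

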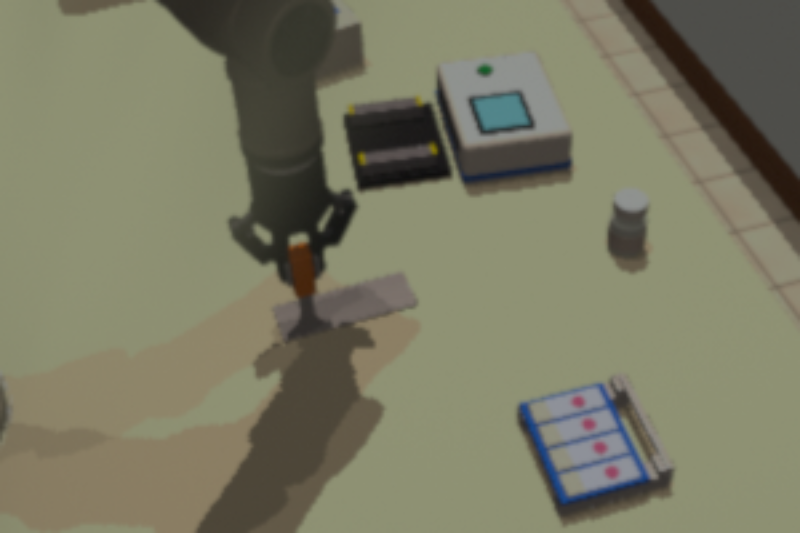

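The handle is held between the pads, blade flat on the bench. Now lift and carry it to in front of the rack.

```bash
python3 -c "
from h import *
go([.457,-.2422,.124],-.019)
go([.457,-.2422,.072],-.019)"
```

```text
rot [0.0017 0.0002 0.0508] shift [-262.8    7.4  -59.9]
rot [0.0017 0.0002 0.0508] shift [-262.8    7.3   -7.9]
```

{"method": "jog_arm", "body": {
  "motion": [
    [0, 0, 0, 0, 0, -20, 10],
    [0, 0, 0, -10, 0, -45, 10],
    [0, 0, 0.02, -50, 2, -60, 10],
    [0, 0, 0.03, -100, 3, -60, 10],
    [0, 0, 0.04, -150, 4, -60, 10],
    [0, 0, 0.051, -200, 6, -60, 10],
    [0, 0, 0.051, -245, 7, -60, 10],
    [0, 0, 0.051, -263, 7.5, -50, 10],
    [0, 0, 0.051, -263, 7.5, -30, 10],
    [0, 0, 0.051, -263, 7.5, -15, 10]
  ]
}}

```text
t: 8.57
eef_pos: [0.4555, -0.2415, 0.0769]
tool_rot: [-0.001, 0.714, 0.701, -0.0]
contact_force: [0.8, 0.4, -3.4]
gripper_width: 0.27
grasp_force: 88.9
```

{"method": "jog_arm", "body": {
  "motion": [
    [0, 0, 0, 0, 0, 7, 10],
    [0, 0, 0, 0, 0, 7, 10],
    [0, 0, 0, 0, 0, 7, 10]
  ]
}}

```text
t: 8.95
eef_pos: [0.4569, -0.2422, 0.0718]
tool_rot: [0.0, 0.714, 0.701, 0.0]
contact_force: [0.5, -0.3, -2.4]
gripper_width: 0.269
grasp_force: 88.8
```

```bash
python3 b.py w4.png lifter_tip carrier lifter_grip; python3 -c "
from h import *
go([.582,-.2446,.072],-.019)
p=snap('side');save(p,'s2.png');cv2.imwrite('pics/s2c.png',cv2.resize(cv2.imread('pics/s2.png')[200:360,200:440],(800,533)))"
```

```text
8.95 [ 0.4569 -0.2422  0.0718] [4.000e-04 7.136e-01 7.005e-01 2.000e-04]
[[ 1.    -0.017 -0.004  0.458]
 [-0.018 -0.949 -0.315 -0.162]
 [ 0.002  0.316 -0.949  0.215]
 [ 0.     0.     0.     1.   ]]
lifter_tip [(array([477., 214.]), 0.86, array([ 0.5821, -0.2464]))]
carrier [(array([594., 221.]), 0.7, array([ 0.6572, -0.2455]))]
lifter_grip [(array([319., 272.]), 0.61, array([ 0.4557, -0.2478])), (array([474., 216.]), 0.48, array([ 0.5355, -0.2167]))]
rot [ 0.0008  0.0005 -0.    ] shift [ 3.000e-01  1.253e+02 -1.000e-01]
```

View pics/s2c.png

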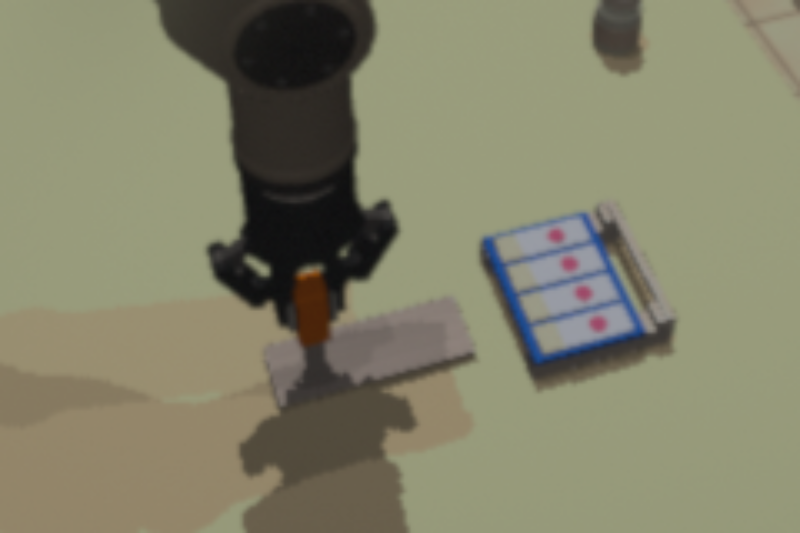

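View pics/w4.png

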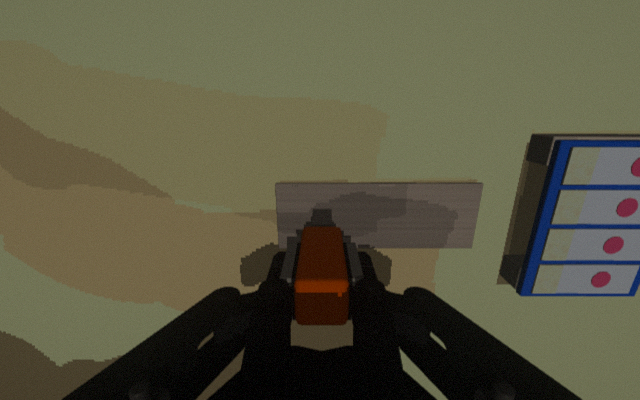

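Side and wrist views show the blade level and aligned, its tip (477,214) in front of the carrier. I'm inserting it along tool y, then lifting.

{"method": "jog_arm", "body": {
  "motion": [
    [0, 0, 0, 0, 12, 0, 10],
    [0, 0, 0, 0, 28, 0, 10],
    [0, 0, 0, 0, 44, 0, 10],
    [0, 0, 0, 0, 60, 0, 10],
    [0, 0, 0, 0, 76, 0, 10],
    [0, 0, 0, 0, 92, 0, 10],
    [0, 0, 0, 0, 108, 0, 10],
    [0, 0, 0, 0, 119, 0, 10],
    [0, 0, 0, 0, 125, 0, 10],
    [0, 0, 0, 0, 125, 0, 10]
  ]
}}

```text
t: 10.45
eef_pos: [0.5815, -0.2447, 0.0712]
tool_rot: [-0.0, 0.714, 0.7, -0.0]
contact_force: [-0.2, 0.3, -2.8]
gripper_width: 0.27
grasp_force: 88.7
```

{"method": "jog_arm", "body": {
  "motion": [
    [0, 0, 0, 0, 0, -3, 10],
    [0, 0, 0, 0, 0, -6, 10],
    [0, 0, 0, 0, 0, -9, 10],
    [0, 0, 0, 0, 0, -11, 10],
    [0, 0, 0, 0, 0, -13, 10],
    [0, 0, 0, 0, 0, -15, 10],
    [0, 0, 0, 0, 0, -17, 10],
    [0, 0, 0, 0, 0, -19, 10],
    [0, 0, 0, 0, 0, -22, 10],
    [0, 0, 0, 0, 0, -25, 10]
  ]
}}

```text
t: 11.7
eef_pos: [0.5813, -0.2447, 0.0965]
tool_rot: [-0.0, 0.714, 0.7, -0.0]
contact_force: [0.5, 0.6, -4.3]
gripper_width: 0.273
grasp_force: 88.7
```

```bash
python3 -c "
from h import *
o=bot.get_obs();print(o['eef_pos'],o['tool_rot'],o['contact_force'],o['torque'])
p=snap('side');save(p,'s3.png');cv2.imwrite('pics/s3c.png',cv2.resize(cv2.imread('pics/s3.png')[200:360,240:480],(800,533)))"
```

```text
[ 0.58134192 -0.24474502  0.09649267] [-8.82451197e-06  7.13775131e-01  7.00374944e-01 -5.68001942e-06] [ 0.46994366  0.59566655 -4.31847313] [-0.02743692  0.14162066 -0.01691035]
```

View pics/s3c.png

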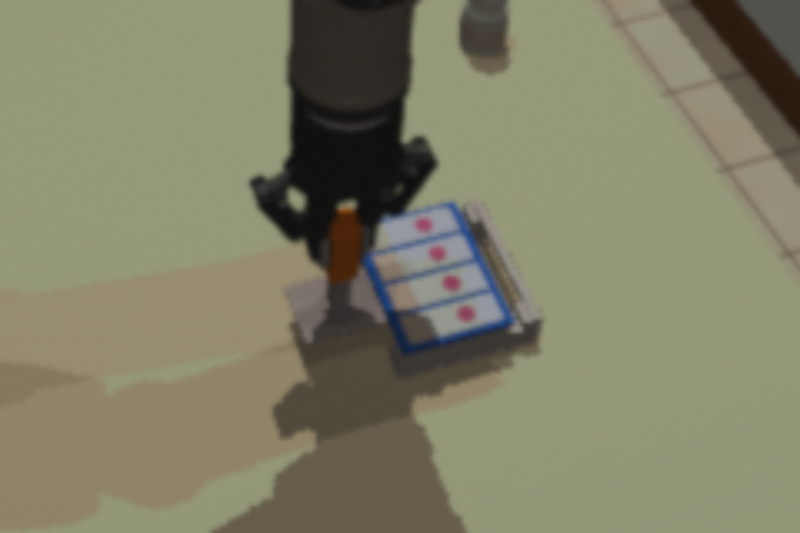

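The carrier is up on the blade and level. I'm raising it further and carrying it gently to the reader.

{"method": "jog_arm", "body": {
  "motion": [
    [0, 0, 0, 0, 0, -3, 10],
    [0, 0, 0, 0, 0, -8, 10],
    [0, 0, 0, 0, 0, -15, 10],
    [0, 0, 0, 0, 0, -22, 10],
    [0, 0, 0, 0, 0, -30, 10],
    [0, 0, 0, 0, 0, -38, 10],
    [0, 0, 0, 0, 0, -44, 10],
    [0, 0, 0, 0, 0, -48, 10],
    [0, 0, 0, 0, 0, -50, 10],
    [0, 0, 0, 0, 0, -50, 10]
  ]
}}

```text
t: 13.0
eef_pos: [0.5813, -0.2447, 0.1463]
tool_rot: [-0.0, 0.714, 0.7, 0.0]
contact_force: [0.6, -1.0, -4.6]
gripper_width: 0.268
grasp_force: 88.7
```

```bash
python3 -c "
from h import *
print(bot.get_obs()['eef_pos'])
go([.5359,.2754,.1465],-.118)"
```

```text
[ 0.58130938 -0.24474825  0.14628994]
rot [-0.    -0.     0.099] shift [ 5.192e+02 -5.530e+01 -2.000e-01]
```

{"method": "jog_arm", "body": {
  "motion": [
    [0, 0, 0, 2, 0, 0, 10],
    [0, 0, 0, 6, 0, 0, 10],
    [0, 0, 0, 12, -1, 0, 10],
    [0, 0, 0, 20, -2, 0, 10],
    [0, 0, 0, 30, -3, 0, 10],
    [0, 0, 0, 42, -4, 0, 10],
    [0, 0, 0, 56, -6, 0, 10],
    [0, 0, 0, 72, -8, 0, 10],
    [0, 0, 0, 90, -10, 0, 10],
    [0, 0, 0, 109, -12, 0, 10]
  ]
}}

```text
t: 14.25
eef_pos: [0.5713, -0.1341, 0.1464]
tool_rot: [0.0, 0.714, 0.7, 0.0]
contact_force: [-0.4, -0.2, -4.1]
gripper_width: 0.27
grasp_force: 88.7
```

{"method": "jog_arm", "body": {
  "motion": [
    [0, 0, 0.005, 20, -2, 0, 10],
    [0, 0, 0.015, 41, -4, 0, 10],
    [0, 0, 0.025, 62, -6, 0, 10],
    [0, 0, 0.035, 83, -8, 0, 10],
    [0, 0, 0.045, 104, -10, 0, 10],
    [0, 0, 0.055, 125, -12, 0, 10],
    [0, 0, 0.065, 146, -14, 0, 10],
    [0, 0, 0.075, 167, -16, 0, 10],
    [0, 0, 0.087, 188, -18, 0, 10],
    [0, 0, 0.099, 209, -20, 0, 10]
  ]
}}

```text
t: 15.5
eef_pos: [0.555, 0.0755, 0.1464]
tool_rot: [-0.0, 0.748, 0.664, 0.0]
contact_force: [0.5, -0.2, -3.7]
gripper_width: 0.269
grasp_force: 88.7
```

{"method": "jog_arm", "body": {
  "motion": [
    [0, 0, 0, 22, 0, 0, 10],
    [0, 0, 0, 43, -1, 0, 10],
    [0, 0, 0, 63, -1, 0, 10],
    [0, 0, 0, 82, -2, 0, 10],
    [0, 0, 0, 100, -2, 0, 10],
    [0, 0, 0, 116, -3, 0, 10],
    [0, 0, 0, 131, -3, 0, 10],
    [0, 0, 0, 144, -4, 0, 10],
    [0, 0, 0, 155, -4, 0, 10],
    [0, 0, 0, 164, -4, 0, 10]
  ]
}}

```text
t: 16.75
eef_pos: [0.5708, 0.2377, 0.1463]
tool_rot: [0.0, 0.748, 0.664, -0.0]
contact_force: [-1.0, 0.3, -4.3]
gripper_width: 0.274
grasp_force: 88.6
```

```bash
python3 -c "
from h import *
o=bot.get_obs();print(o['t'],o['eef_pos'],o['contact_force'],o['torque'])
go([.5359,.2754,.1465],-.118)"
```

```text
16.75 [0.57083868 0.23766804 0.14626864] [-0.98951364  0.27314132 -4.29453677] [0.02267223 0.14506741 0.06800816]
rot [ 0.      0.0001 -0.    ] shift [ 33.4 -39.1  -0.2]
```

{"method": "jog_arm", "body": {
  "motion": [
    [0, 0, 0, 7, -2, 0, 10],
    [0, 0, 0, 13, -6, 0, 10],
    [0, 0, 0, 19, -12, 0, 10],
    [0, 0, 0, 24, -19, 0, 10],
    [0, 0, 0, 28, -26, 0, 10],
    [0, 0, 0, 31, -32, 0, 10],
    [0, 0, 0, 33, -36, 0, 10],
    [0, 0, 0, 33.5, -38, 0, 10],
    [0, 0, 0, 33.5, -39, 0, 10],
    [0, 0, 0, 33.5, -39, 0, 10]
  ]
}}

```text
t: 18.0
eef_pos: [0.5361, 0.2747, 0.1463]
tool_rot: [0.0, 0.748, 0.664, -0.0]
contact_force: [-0.4, -0.6, -4.2]
gripper_width: 0.268
grasp_force: 88.6
```

```bash
cat > e.py <<'E'
from h import *
o=bot.get_obs();print(o['t'],o['eef_pos'],o['contact_force'])
zu=o['eef_pos'][2]-.064+.003
p=snap('wrist');save(p,'w5.png')
hsv=cv2.cvtColor(p['pixels'],cv2.COLOR_RGB2HSV)
m=cv2.inRange(hsv,(105,150,50),(130,255,255))
n,l,s,c=cv2.connectedComponentsWithStats(m);k=1+s[1:,4].argmax();print(s[k])
W=np.array([onz(p,u,zu+.006)[:2] for u in np.argwhere(l==k)[:,::-1]]);r=cv2.minAreaRect((W*1000).astype(np.float32));print(r)
print(cv2.boxPoints(r))
E
python3 e.py
```

```text
18.0 [0.53607897 0.27473978 0.14626133] [-0.40133258 -0.58578659 -4.24291175]
[ 361  138  136  150 4032]
((611.0703125, 265.6161193847656), (120.11312866210938, 89.93424224853516), 83.04841613769531)
[[559.1651  211.44342]
 [648.4382  200.55865]
 [662.9755  319.78882]
 [573.70245 330.67358]]
```

View pics/w5.png

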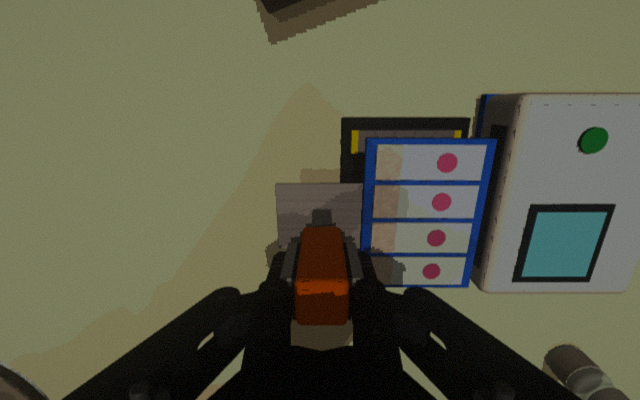

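The wrist view shows the carrier square over the stage, centre (0.611, 0.2656), within 1.5 mm of target. I'm lowering it, slowly near the rails.

{"method": "jog_arm", "body": {
  "motion": [
    [0, 0, 0, 0, 0, 3, 10],
    [0, 0, 0, 0, 0, 8, 10],
    [0, 0, 0, 0, 0, 15, 10],
    [0, 0, 0, 0, 0, 22, 10],
    [0, 0, 0, 0, 0, 29, 10],
    [0, 0, 0, 0, 0, 35, 10],
    [0, 0, 0, 0, 0, 40, 10],
    [0, 0, 0, 0, 0, 43, 10],
    [0, 0, 0, 0, 0, 45.5, 10],
    [0, 0, 0, 0, 0, 47.5, 10]
  ]
}}

```text
t: 19.3
eef_pos: [0.536, 0.275, 0.0988]
tool_rot: [0.0, 0.748, 0.664, 0.0]
contact_force: [0.1, 0.4, -4.0]
gripper_width: 0.269
grasp_force: 88.6
```

{"method": "jog_arm", "body": {
  "motion": [
    [0, 0, 0, 0, 0, 1, 10],
    [0, 0, 0, 0, 0, 2, 10],
    [0, 0, 0, 0, 0, 3, 10],
    [0, 0, 0, 0, 0, 4, 10],
    [0, 0, 0, 0, 0, 5, 10],
    [0, 0, 0, 0, 0, 7, 10],
    [0, 0, 0, 0, 0, 9, 10],
    [0, 0, 0, 0, 0, 12, 10],
    [0, 0, 0, 0, 0, 12.5, 10],
    [0, 0, 0, 0, 0, 12.5, 10]
  ]
}}

```text
t: 20.55
eef_pos: [0.5359, 0.275, 0.0862]
tool_rot: [-0.0, 0.748, 0.664, -0.0]
contact_force: [0.7, -0.2, -3.1]
gripper_width: 0.268
grasp_force: 88.8
```

```bash
sed -i 's/w5.png/w6.png/;s/^zu=.*/zu=.034/' e.py; python3 e.py; python3 -c "
from h import *
o=bot.get_obs();print(o['torque'])"
```

```text
20.55 [0.53591586 0.27496268 0.08623773] [ 0.72308533 -0.20479002 -3.09411142]
[ 363  139  142  155 4296]
((610.9555053710938, 266.26171875), (119.40802001953125, 90.03753662109375), 83.03633880615234)
[[559.0303  212.4562 ]
 [648.4037  201.54007]
 [662.88074 320.06723]
 [573.5073  330.98337]]
[0.07368435 0.04580586 0.03241394]
```

The carrier rests on the rails (force and moment dropped), centre within 1 mm. I'm withdrawing the blade.

{"method": "jog_arm", "body": {
  "motion": [
    [0, 0, 0, 0, -4, 0, 10],
    [0, 0, 0, 0, -14, 0, 10],
    [0, 0, 0, 0, -28, 0, 10],
    [0, 0, 0, 0, -45, 0, 10],
    [0, 0, 0, 0, -63, 0, 10],
    [0, 0, 0, 0, -82, 0, 10],
    [0, 0, 0, 0, -101, 0, 10],
    [0, 0, 0, 0, -120, 0, 10],
    [0, 0, 0, 0, -136, 0, 10],
    [0, 0, 0, 0, -150, 0, 10]
  ]
}}

```text
t: 21.85
eef_pos: [0.386, 0.2928, 0.0864]
tool_rot: [0.0, 0.747, 0.664, 0.0]
contact_force: [0.2, -0.6, -2.4]
gripper_width: 0.272
grasp_force: 88.8
```

{"method": "jog_arm", "body": {
  "motion": [
    [0, 0, 0, 0, 0, 4, 10],
    [0, 0, 0, 0, 0, 10, 10],
    [0, 0, 0, 0, 0, 15, 10],
    [0, 0, 0, 0, 0, 18, 10],
    [0, 0, 0, 0, 0, 20, 10],
    [0, 0, 0, 0, 0, 21, 10],
    [0, 0, 0, 0, 0, 21.5, 10],
    [0, 0, 0, 0, 0, 22, 10],
    [0, 0, 0, 0, 0, 22, 10],
    [0, 0, 0, 0, 0, 22, 10]
  ]
}}

```text
t: 23.1
eef_pos: [0.387, 0.2927, 0.0644]
tool_rot: [0.0, 0.748, 0.664, 0.0]
contact_force: [-0.8, -0.2, -2.4]
gripper_width: 0.27
grasp_force: 88.9
```

```bash
python3 -c "
from h import *
o=bot.get_obs();print(o['eef_pos'],o['tool_rot'],o['contact_force'],o['torque'])"
```

```text
[0.38702667 0.29266005 0.06435708] [1.70526212e-05 7.47569896e-01 6.64183141e-01 7.30869712e-05] [-0.79363607 -0.1520457  -2.43442277] [ 0.03988647  0.06150226 -0.00425432]
```

{"method": "jog_arm", "body": {
  "motion": [
    [0, 0, 0, 0, 0, 0.4, 10],
    [0, 0, 0, 0, 0, 0.7, 10],
    [0, 0, 0, 0, 0, 0.7, 10],
    [0, 0, 0, 0, 0, 0.7, 26],
    [0, 0, 0, 0, 0, 0.7, 32],
    [0, 0, 0, 0, 0, 0.7, 45],
    [0, 0, 0, 0, 0, 0.7, 60],
    [0, 0, 0, 0, 0, 0.7, 75],
    [0, 0, 0, 0, 0, 0.7, 75]
  ],
  "grip_force": 20
}}

```text
t: 24.22
eef_pos: [0.387, 0.2927, 0.0636]
tool_rot: [-0.0, 0.748, 0.664, 0.0]
contact_force: [0.5, 0.1, 0.6]
gripper_width: 0.878
grasp_force: 0.0
```

{"method": "jog_arm", "body": {
  "motion": [
    [0, 0, 0, 0, 0, -10, 75],
    [0, 0, 0, 0, 0, -30, 75],
    [0, 0, 0, 0, 0, -60, 75],
    [0, 0, 0, 0, 0, -100, 75],
    [0, 0, 0, 0, 0, -140, 75],
    [0, 0, 0, 0, 0, -180, 75],
    [0, 0, 0, 0, 0, -200, 75],
    [0, 0, 0, 0, 0, -200, 75]
  ]
}}

```text
t: 25.22
eef_pos: [0.3876, 0.2933, 0.2656]
tool_rot: [0.0, 0.748, 0.664, 0.002]
contact_force: [0.2, 0.1, -1.4]
gripper_width: 0.876
grasp_force: 0.0
```

```bash
python3 b.py w7.png carrier lifter lifter_grip lifter_tip reader_stage
```

```text
25.225 [0.3876 0.2933 0.2656] [4.000e-04 7.476e-01 6.642e-01 2.000e-03]
[[ 0.993 -0.112 -0.033  0.396]
 [-0.117 -0.943 -0.311  0.373]
 [ 0.004  0.313 -0.95   0.409]
 [ 0.     0.     0.     1.   ]]
carrier [(array([488., 169.]), 0.57, array([0.6188, 0.2642]))]
lifter [(array([322., 169.]), 0.95, array([0.3893, 0.287 ]))]
lifter_grip [(array([320., 178.]), 0.68, array([0.3868, 0.2932]))]
lifter_tip [(array([402., 165.]), 0.62, array([0.5044, 0.2794]))]
reader_stage []
```

View pics/w7.png

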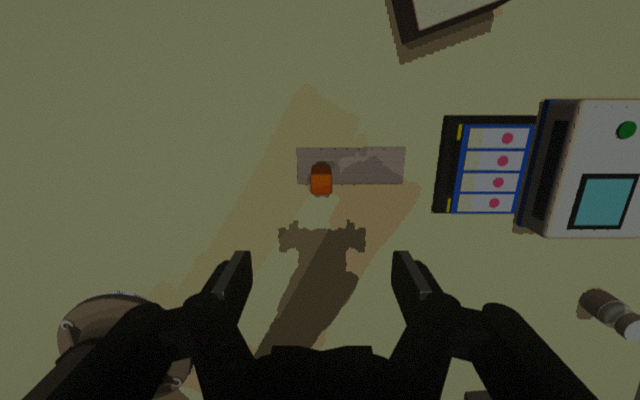

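The carrier sits square on the rails with the yellow front marks visible at column 458. The lifter stands upright on the bench at (298–405, 148–184), clear of the stage. I'm handing in.

```bash
python3 -c "
from station import bot
print(bot.hand_in())"
```

```text
the job is handed in; nothing more can be done
None
```

The job is handed in (no verdict was returned): the carrier rests square on the reader's stage rails, about 1 mm from centre just before I withdrew the blade. The lifter stands upright on the bench clear of the reader, after about 25 s of the 64 s allowed.

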